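# Load a seal blank and run the engraver's stuck carriage in to its stop

## Task

Load the seal engraver: stand the plain green stone blank upright and square in the nest of the carriage and let go of it; then push the stuck carriage along its rods until it breaks free of its catch, and run it on in under the hood gently, without ramming it, until it rests against the end stop inside. The blank must still stand in its nest at the end, and the other two seals stay where they are.

Things in the scene. Friction and masses are not known exactly. Their poses are not given: they have to be found in the camera images.
- engraver: Seal engraver, fixed: dark base 130 mm wide (x -190 to +165 mm, 22 mm high) with two guide rods, an aluminium end block 38 mm high on its front end, a white hood (x 0 to +165 mm, 156 mm wide, 212 mm high) over the far end with the engraving head inside. Origin: on the counter, middle of the base's width, straight below the hood's front face; x points along the rods into the hood, z up.
- hood_lip (a point): Middle of the lower edge of the hood's front wall, 140 mm above the counter. Below it the mouth is open, 140 mm wide; the wall stands from here up to 212 mm, so an upright tool cannot follow the carriage's handle all the way in: lean it 35 to 45 degrees, fingertips forward (the engraver's +x), gripper back.
- carriage (a joint): Push-in travel of the aluminium carriage (deck 116 x 100 mm, top 38 mm above the counter) in m: 0 = parked, grows along the engraver's x. A spring catch holds it: 10 to 18 N frees it in the first 10 mm, the catch nudges it on to 20 mm, then it slides at about 3 N and stays where left. A hidden rubber-buffered end stop, set anew each time between 140 and 168 mm, yields about 1 mm per 5 N, at most 8 mm; over 35 N on it is ramming.
- handle (a point): Point on the carriage's handle, a black upright blade 14 mm wide (y), 24 mm long (x, along the rods), 50 mm tall above the deck; the point lies on its middle, 20 mm below its top and 30 mm above the deck. Axes as the engraver's. Can be pinched across y or pushed on its front (-x) face.
- nest (a point): Centre of the floor of the nest on the carriage, level with the deck: a 30 mm square black-floored recess inside a rim 4 mm wide and 4 mm high, 62 mm ahead (+x) of the handle's middle; sides parallel to the engraver's x and y. Moves with the carriage.
- blank_center (a point): Centre of the plain green stone blank: a flat-topped square bar 18 x 18 x 48 mm, about 40 g, loose, standing upright on the light wooden board; the point is half-way up (24 mm above its foot). z up, x and y square to its sides.
- green_seal: Green stone seal with a domed knob, 20 x 20 x 59 mm, standing on the same board; origin at the centre of its foot. Must stay.
- red_blank: Plain terracotta-coloured stone bar, 15 x 15 x 60 mm, standing on the same board; origin at the centre of its foot. Must stay.
- seal_board: Light wooden board 270 x 85 x 10 mm, fixed, on which the three seals stand 88 mm apart in a row along its x; which is where differs. Origin: centre of its underside.
Things that resemble listed ones, but are neither listed nor needed, are in the scene too. Leave any pink look-alike of the part that bears blank_center alone.

How it is judged:
By the outcome, as a careful person would: the job done as asked, in the order asked, and still so for the second after the job is handed in, with the robot touching nothing.
It also fails if it takes over 58 s, if anything falls off the work surface, if the arm or the gripper's body presses on something with over 40 N, if the wrist force passes 120 N, or if a joint passes its speed limit or range.

## Robot

A 7-joint arm with a two-finger parallel gripper is mounted at the origin on a cart in front of the work surface, level with it; the furniture and walls round the work are solid. World frame = base frame: x ahead of the robot, y to its left, z up, the work surface at z = 0. Lengths are in m, angles in rad, forces in N, time in s.
With the tool pointing down it reaches from about 0.4 to 0.875 m from the base axis. Payload 19.3 kg.
Tool frame: the origin (TCP) lies at the very end of the fingers, on their centre line; the grasp point (between the pads) lies 19 mm behind it; z points along the fingers, y is the line along which they close (so a half turn about z gives the same grasp; the last joint's range is limited). The gripper opens to 85 mm and grips with 20 to 120 N. Pads are 22 mm wide; open, the fingers measure 114 mm over their backs; the gripper's body (76 mm by 85 mm) begins 54 mm behind the grasp point. The pads swing forward as they close: fully open they stand 13 mm farther back than shut.
Start: joints at [1.126, 0.521, -0.036, 1.599, 0.021, 1.021, -0.113], TCP at [0.229, -0.582, 0.231] pointing down, gripper open.
Joint ranges: [-2.91, 2.91], [-0.3, 2.13], [-1.5, 1.42], [0.17, 2.43], [-1.26, 4.41], [0.16, 1.93], [-2.52, 2.52]. Speed limits (rad/s): [1.89, 1.89, 2.39, 2.39, 3.01, 3.01, 3.01].

## Interface

Orientations are given as [roll, pitch, yaw] about the fixed x, y, z axes, in that order (R = Rz(yaw) Ry(pitch) Rx(roll)).
In Python, from workcell import bot gives the robot as it stands.
- The arm moves only by the tool servo_tool, never from a script. Its argument "plan" is a list of rows, each a list of 7 numbers: the finger opening in cm, from 0 to 8.54, then the shift along the tool's x, y, z in cm, then the turn, a rotation vector about the tool's x, y, z in degrees. In form: [[fingers, x, y, z, wx, wy, wz], ...]. A call has 1 to 10 rows; each row is the pose to reach, as a shift and turn from the pose commanded when the call began, along the tool's axes at that moment; what a row does not reach only later rows make up. A row lasts 1/10 s, in which the tool goes at most 50 mm and 8.59 degrees, less where a joint would pass 70% of its speed; a pose out of reach is approached as far as the arm can. A call with a gripper value outside its range is refused whole. The fingers move at their own pace and stop on an object; "force" is the grip in N (left out, the last holds). Time passes only in rows, so rows that repeat a pose let the fingers close. It gives the time, the measured TCP pose, the force, the opening and the grip force at its end, in the units of the state.
- bot.observe(): the state, without advancing time (a new reading comes with each control period).
- bot.grab_frame(name): name is "scene" or "top" or "wrist"; returns a dict with "frame" (480x640x3 uint8, blue, green, red), "mtx" (3x3 intrinsics, pixels), "R" (3x3) and "t" (3): a world point X has camera coordinates R X + t; the wrist camera has in their place "T_tool_cam" (4x4, takes a point from camera to tool coordinates, whose origin is the TCP and whose axes are the flange's). Camera axes: x right, y down, z forward; pixel columns grow to the right and rows downward; lengths in m; the calibration is good to about 2 mm. The wrist camera is an equidistant fisheye: a pixel r from the principal point sees the ray r / f radians off the axis. A picture is of the moment at which its call begins: read the wrist's pose just before it. There is no depth.
- bot.job_done(): hands the job in; it is judged then, once.
The state is a dict: "clock": time; "qpos": joint angles; "qd": joint speeds; "joint_efforts": joint torques, N m; "position": TCP position; "tool_rot": TCP orientation; "force": force on the tool from outside, world axes, zero at the start; "moment": the same for the moment, N m; "grip_width": finger opening in m; "finger_force": force on a finger pad.
Only numpy, scipy, OpenCV 4.12 (cv2) and the standard library are available. Lean on these libraries where they do the work, as an engineer would, in place of code of your own. Each camera call takes 0.05 s, during which the arm holds its last target. There are 200 camera calls.

## Working session

There is one attempt and no reset: what is moved stays moved. The work goes in short steps, Python scripts to look and compute and a tool call to move; the robot and the scene stay as the last step left them, time stands still between calls to the robot, and variables do not carry over. Pictures are saved under pics/ and viewed, at most 10 in all, crops included, and the job is handed in when it is done.

Besides the shell and the picture viewer there is one more tool, called as a command line: name --pt "numbers of a row" for each row, then --argument value for the rest. servo_tool: Moves the arm, as the interface text tells. Its arguments: {"type":"object","properties":{"plan":{"type":"array","items":{"type":"array","items":{"type":"number"}}},"force":{"type":"number"}},"required":["plan"]}

```bash
mkdir -p pics; ls; python3 - <<'E'
from workcell import bot
import cv2,numpy as np
s=bot.observe();print({k:np.round(v,3).tolist() for k,v in s.items()})
for n in("scene","top"):
    g=bot.grab_frame(n);cv2.imwrite(f"pics/{n}0.png",g["frame"]);np.savez(f"{n}0.npz",**g)
    print(n,g["mtx"].round(1).tolist(),g["R"].round(3).tolist(),g["t"].round(3).tolist())
E
```

```text
pics
{'clock': 0.0, 'qpos': [1.126, 0.522, -0.036, 1.6, 0.021, 1.021, -0.113], 'qd': [-0.0, 0.001, 0.0, -0.001, -0.0, 0.0, 0.001], 'joint_efforts': [-0.001, -92.712, 1.979, -36.993, 0.018, 0.008, 0.0], 'position': [0.229, -0.581, 0.231], 'tool_rot': [-3.14, 0.0, 0.375], 'force': [0.259, -0.892, -0.115], 'moment': [0.011, -0.047, 0.053], 'finger_force': 0.0, 'grip_width': 0.086}
scene [[456.2, 0.0, 325.3], [0.0, 456.2, 241.4], [0.0, 0.0, 1.0]] [[-0.863, -0.506, 0.003], [-0.287, 0.484, -0.827], [0.417, -0.714, -0.562]] [0.343, 0.323, 0.582]
top [[511.5, 0.0, 322.1], [0.0, 511.5, 226.6], [0.0, 0.0, 1.0]] [[0.029, -0.999, 0.025], [-0.993, -0.032, -0.118], [0.119, -0.021, -0.993]] [-0.211, 0.514, 0.877]
```

View pics/scene0.png

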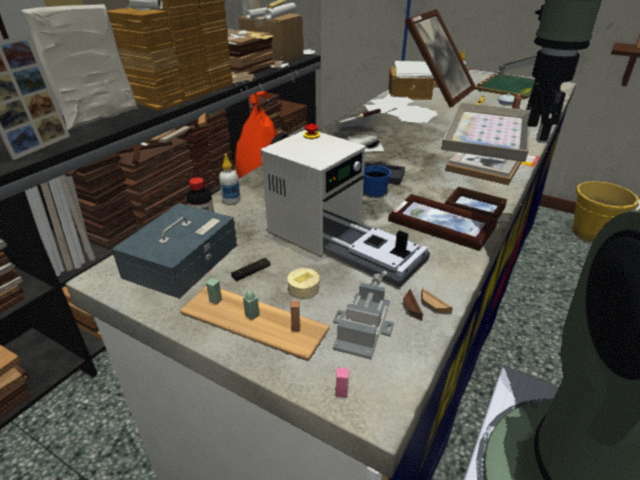

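View pics/top0.png

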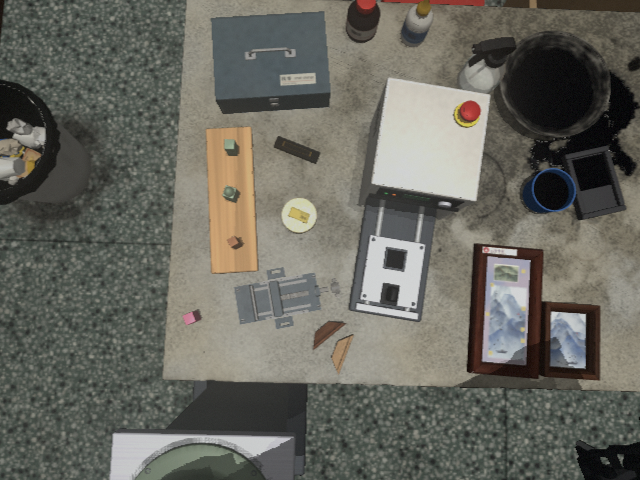

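The scene picture shows, on the board from far to near, the blank (215,290), the domed seal (251,305) and the red bar (295,315). The pink decoy is at (342,382), and the handle and nest are at (402,243) and (378,241). In the top view the blank is at (231,147), the nest at (395,258) and the handle at (390,293).

```bash
cat > h.py <<'E'
import numpy as np,cv2
def ray(g,px,z):
    d=g["R"].T@np.linalg.inv(g["mtx"])@np.array([px[0],px[1],1.]);c=-g["R"].T@g["t"]
    return c+d*(z-c[2])/d[2]
def rects(m,amin=20):
    cs,_=cv2.findContours(m.astype(np.uint8),cv2.RETR_EXTERNAL,cv2.CHAIN_APPROX_NONE)
    return sorted([cv2.minAreaRect(c) for c in cs if cv2.contourArea(c)>amin],key=lambda r:-r[1][0]*r[1][1])
E
python3 - <<'E'
from h import *
g=dict(np.load("top0.npz"));f=g["frame"];hsv=cv2.cvtColor(f,cv2.COLOR_BGR2HSV)
def rep(n,m,z,off,k=3):
    m=m.astype(np.uint8)
    for r in rects(m)[:k]:
        P=np.array([ray(g,p+np.array(off),z) for p in cv2.boxPoints(r)])
        e=P[1]-P[0];e2=P[2]-P[1]
        print(n,np.round(r[0],1)+off,np.round(r[1],1),"c",P.mean(0).round(4),"sz",np.linalg.norm(e).round(4),np.linalg.norm(e2).round(4),"ang",np.degrees(np.arctan2(e[1],e[0])).round(1),np.degrees(np.arctan2(e2[1],e2[0])).round(1))
def sub(x0,x1,y0,y1):return hsv[y0:y1,x0:x1],[x0,y0]
h,o=sub(200,265,120,280)
rep("board",(h[...,0]<25)&(h[...,1]>90)&(h[...,2]>100),.01,o,1)
h,o=sub(215,250,130,210);print(hsv[147,231],hsv[143:152:2,224:240:2].tolist())
rep("green",(h[...,0]>35)&(h[...,0]<95)&(h[...,1]>25),.058,o)
h,o=sub(345,445,228,325)
rep("deck",(h[...,2]>150),.038,o,2)
h,o=sub(375,415,240,312)
rep("black",(h[...,2]<70),.042,o)
c=f[120:330,200:450];cv2.imwrite("pics/crop.png",cv2.resize(c,None,fx=2.8,fy=2.8,interpolation=cv2.INTER_CUBIC))
E
```

```text
board [231.4 199.7] [145.1  46.4] c [ 0.569  -0.0283  0.01  ] sz 0.0859 0.2695 ang -85.5 -175.2
[ 49  40 177] [[[27, 52, 141], [49, 40, 159], [50, 40, 160], [50, 40, 160], [50, 38, 167], [46, 39, 112], [16, 97, 131], [16, 105, 168]], [[29, 50, 148], [50, 39, 162], [50, 39, 163], [50, 38, 169], [51, 37, 177], [38, 41, 93], [28, 43, 71], [16, 106, 139]], [[28, 51, 151], [51, 40, 166], [52, 38, 170], [51, 38, 175], [51, 40, 183], [37, 36, 91], [30, 45, 68], [17, 90, 94]], [[17, 102, 158], [35, 41, 81], [34, 43, 83], [42, 40, 82], [40, 43, 88], [32, 43, 77], [30, 37, 69], [16, 90, 94]], [[16, 109, 191], [19, 72, 110], [35, 44, 76], [35, 45, 74], [30, 47, 70], [32, 49, 73], [30, 41, 68], [17, 90, 94]]]
green [229.3 192. ] [10.8 11.1] c [ 0.5723 -0.0318  0.058 ] sz 0.0194 0.0188 ang -15.2 -106.7
green [229.5 144.5] [11.  9.] c [ 0.6568 -0.0278  0.058 ] sz 0.0158 0.0198 ang -87.9 -177.2
deck [393.1 272.7] [62.1 83.5] c [ 0.4425 -0.3223  0.038 ] sz 0.1466 0.1104 ang -8.3 -97.7
deck [375.3 321.5] [62.5 12.7] c [ 0.3565 -0.2923  0.038 ] sz 0.0217 0.1087 ang -8.2 -97.7
black [389.3 294.4] [16.2 19.9] c [ 0.4038 -0.3155  0.042 ] sz 0.0345 0.0283 ang -9.5 -98.5
black [395.  258.8] [17.4 17.3] c [ 0.4661 -0.3247  0.042 ] sz 0.0304 0.0307 ang -8.6 -97.7
```

View pics/crop.png

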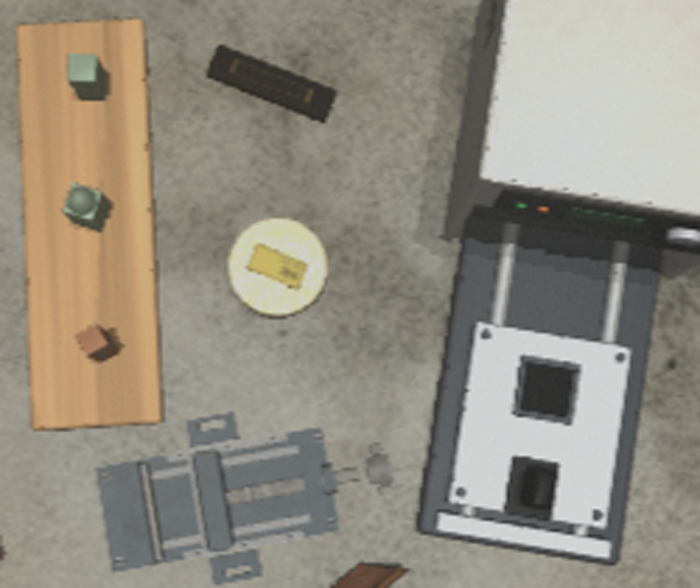

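The crop shows the blank flat-topped at crop (85,75), with the nest at (547,388) and the handle at (533,485). The engraver's yaw is about -8°.

```bash
cat >> h.py <<'E'
from scipy.spatial.transform import Rotation as Ro
def go(s,p,rpy_deg):
    R0=Ro.from_euler("xyz",s["tool_rot"])
    print("shift cm",(R0.inv().apply(np.array(p)-s["position"])*100).round(2),"turn",np.degrees((R0.inv()*Ro.from_euler("xyz",rpy_deg,degrees=True)).as_rotvec()).round(2))
E
python3 - <<'E'
from h import *
from workcell import bot
s=bot.observe()
go(s,(.40,-.15,.26),(180,0,10));go(s,(.657,-.028,.20),(180,0,4))
E
```

```text
shift cm [ 31.74 -33.87  -2.89] turn [-6.000e-02  1.000e-02  1.147e+01]
shift cm [ 60.12 -35.81   3.11] turn [-6.000e-02  1.000e-02  1.747e+01]
```

servo_tool --pt "8.5 3 -3.2 -2 0 0 2" --pt "8.5 6 -6.5 -3 0 0 4" --pt "8.5 9 -9.7 -3 0 0 6" --pt "8.5 12 -13 -3 0 0 7" --pt "8.5 15.5 -16.5 -3 0 0 8" --pt "8.5 19 -20 -3 0 0 9" --pt "8.5 22 -23.5 -3 0 0 10" --pt "8.5 25.5 -27 -3 0 0 11" --pt "8.5 29 -31 -3 0 0 11.5" --pt "8.5 32 -34 -3 0 0 12"

```text
clock: 1.1
position: [0.4022, -0.1458, 0.2614]
tool_rot: [3.141, -0.0, 0.165]
force: [0.5, -0.1, 0.0]
grip_width: 0.0849
finger_force: 0.0
```

```bash
python3 - <<'E'
from h import *
from workcell import bot
s=bot.observe();print(s["position"],s["tool_rot"])
go(s,(.657,-.028,.20),(180,0,4))
E
```

```text
[ 0.40224624 -0.14584776  0.26141185] [ 3.14145813e+00 -8.09338320e-05  1.65312495e-01]
shift cm [27.07 -7.43  6.14] turn [ 0.01 -0.01  5.47]
```

servo_tool --pt "8.5 3.5 -1 1 0 0 1" --pt "8.5 7.5 -2 2 0 0 2" --pt "8.5 11.5 -3 3 0 0 3" --pt "8.5 15.5 -4.2 4 0 0 4" --pt "8.5 19.5 -5.3 5 0 0 5" --pt "8.5 23.5 -6.5 5.5 0 0 5.5" --pt "8.5 26 -7.1 6 0 0 5.5" --pt "8.5 27 -7.4 6.1 0 0 5.5" --pt "8.5 27 -7.4 6.1 0 0 5.5"

```text
clock: 2.0
position: [0.6564, -0.0299, 0.1994]
tool_rot: [-3.141, 0.001, 0.07]
force: [-0.8, -1.3, 0.5]
grip_width: 0.0851
finger_force: 0.0
```

```bash
python3 - <<'E'
from h import *
from workcell import bot
s=bot.observe();print(s["position"],s["tool_rot"])
g=bot.grab_frame("wrist");print(g["mtx"],g["T_tool_cam"].round(3))
np.savez("w1.npz",pos=s["position"],rot=s["tool_rot"],**g);cv2.imwrite("pics/w1.png",g["frame"])
E
```

```text
[ 0.65639487 -0.02991185  0.19937935] [-3.14111831e+00  1.19160292e-03  7.03285540e-02]
[[371.64829954   0.         320.53333164]
 [  0.         371.64829954 238.82469255]
 [  0.           0.           1.        ]] [[-0.001 -0.955 -0.295  0.076]
 [ 1.    -0.001  0.001  0.   ]
 [-0.001 -0.295  0.955 -0.142]
 [ 0.     0.     0.     1.   ]]
```

View pics/w1.png

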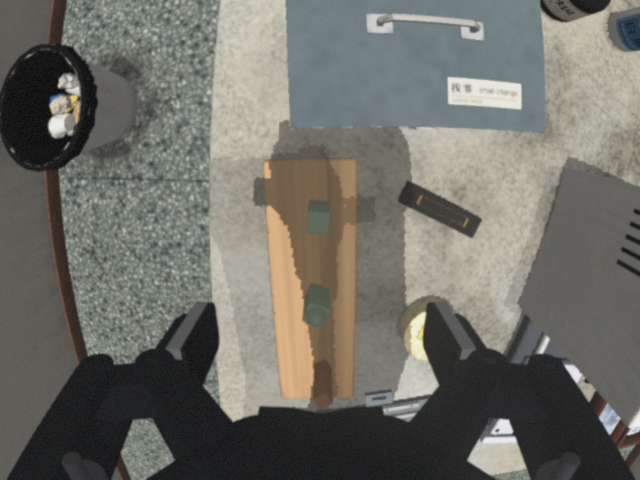

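The wrist view shows the blank at about (318,217) and the domed seal at (317,305), both in the gripper's shadow.

```bash
cat >> h.py <<'E'
def wray(g,px,z):
    v=np.array([(px[0]-g["mtx"][0,2])/g["mtx"][0,0],(px[1]-g["mtx"][1,2])/g["mtx"][1,1]]);t=np.hypot(*v)
    d=np.append(v/t*np.sin(t) if t>0 else v,np.cos(t))
    R=Ro.from_euler("xyz",g["rot"]).as_matrix();T=g["T_tool_cam"]
    d=R@T[:3,:3]@d;c=g["pos"]+R@T[:3,3]
    return c+d*(z-c[2])/d[2]
E
python3 - <<'E'
from h import *
g=dict(np.load("w1.npz"));f=g["frame"]
hsv=cv2.cvtColor(f,cv2.COLOR_BGR2HSV);x0,y0=295,185
h=hsv[y0:260,x0:345]
m=((h[...,0]>35)&(h[...,0]<100)&(h[...,1]>25)).astype(np.uint8)
for r in rects(m)[:2]:
    print(np.array(r[0])+[x0,y0],r[1],r[2])
    for p in cv2.boxPoints(r):print((p+[x0,y0]).round(1),wray(g,p+[x0,y0],.058).round(4),wray(g,p+[x0,y0],.01).round(4))
big=cv2.resize(f[185:335,280:360],None,fx=4,fy=4,interpolation=cv2.INTER_CUBIC);cv2.imwrite("pics/w1c.png",cv2.convertScaleAbs(big,alpha=2.2))
E
```

```text
[318.31379509 216.73448372] (21.176597595214844, 31.4742374420166) 4.763641834259033
[306.5 231.5] [ 0.6494 -0.0193  0.058 ] [ 0.6354 -0.0184  0.01  ]
[309.1 200.2] [ 0.6749 -0.0199  0.058 ] [ 0.6652 -0.019   0.01  ]
[330.2 201.9] [ 0.6746 -0.0363  0.058 ] [ 0.6649 -0.0383  0.01  ]
[327.6 233.3] [ 0.6491 -0.0362  0.058 ] [ 0.6351 -0.0381  0.01  ]
```

View pics/w1c.png

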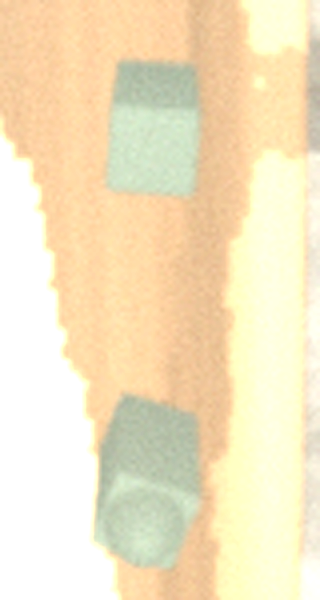

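In the brightened crop, the top face's corners are at crop (112,105), (198,110), (194,196) and (107,187). The darker far side lies above it.

```bash
python3 - <<'E'
from h import *
from workcell import bot
g=dict(np.load("w1.npz"))
P=np.array([wray(g,np.array(p)/4+[280,185]-.4,.058) for p in[(112,105),(198,110),(194,196),(107,187)]])
print(P.round(4),P.mean(0))
a=[np.degrees(np.arctan2(*(d[1::-1]))) for d in(P[0]-P[3],P[1]-P[2])];b=[np.degrees(np.arctan2(*(d[1::-1])))-90 for d in(P[0]-P[1],P[3]-P[2])];print(a,b,np.linalg.norm(np.diff(P,axis=0),axis=1))
go(bot.observe(),(*P.mean(0)[:2],.024),(180,0,np.mean(a+b)))
E
```

```text
[[ 0.6663 -0.0192  0.058 ]
 [ 0.6664 -0.0361  0.058 ]
 [ 0.6489 -0.0366  0.058 ]
 [ 0.6495 -0.0193  0.058 ]] [ 0.65776494 -0.02781053  0.058     ]
[np.float64(0.025285241092399015), np.float64(1.7181890789909935)] [np.float64(0.5173779371128262), np.float64(-2.207153321213994)] [0.0168641  0.01757682 0.01739595]
shift cm [ 0.24 -0.29 17.59] turn [0.   0.06 3.97]
```

servo_tool --pt "7 0.2 -0.3 2.5 0 0 2" --pt "6 0.25 -0.3 5.5 0 0 4" --pt "5 0.25 -0.3 8.5 0 0 4" --pt "5 0.25 -0.3 11 0 0 4" --pt "5 0.25 -0.3 13.5 0 0 4" --pt "5 0.25 -0.3 15.5 0 0 4" --pt "5 0.25 -0.3 17 0 0 4" --pt "5 0.25 -0.3 17.6 0 0 4" --pt "5 0.25 -0.3 17.6 0 0 4"

```text
clock: 2.95
position: [0.6582, -0.0279, 0.0243]
tool_rot: [3.141, 0.0, -0.001]
force: [-0.5, -0.9, 1.0]
grip_width: 0.0498
finger_force: 0.0
```

servo_tool --pt "3.5 0 0 0 0 0 0" --pt "2.5 0 0 0 0 0 0" --pt "1.5 0 0 0 0 0 0" --pt "1.2 0 0 0 0 0 0" --pt "1.2 0 0 0 0 0 0" --pt "1.2 0 0 0 0 0 0" --pt "1.2 0 0 0 0 0 0" --force 25

```text
clock: 3.65
position: [0.659, -0.0275, 0.0252]
tool_rot: [3.141, -0.001, -0.001]
force: [-1.9, 0.1, 7.6]
grip_width: 0.0179
finger_force: 28.3
```

```bash
python3 - <<'E'
from h import *
from workcell import bot
s=bot.observe()
go(s,(.45,-.12,.18),(180,0,-8));go(s,(.466,-.3245,.16),(180,0,-8.2))
E
```

```text
shift cm [-20.88   9.26 -15.5 ] turn [ 0.   -0.07  7.97]
shift cm [-19.27  29.71 -13.5 ] turn [ 0.   -0.07  8.17]
```

servo_tool --pt "1.2 0 0 -0.5 0 0 0" --pt "1.2 0 0 -2 0 0 0" --pt "1.2 0 0 -4.5 0 0 0" --pt "1.2 0 0 -7.5 0 0 0" --pt "1.2 -1 0.3 -10.5 0 0 0" --pt "1.2 -3 1 -13 0 0 1" --pt "1.2 -6 2.5 -15 0 0 2" --pt "1.2 -9.5 4 -15.5 0 0 4" --pt "1.2 -13 6 -15.5 0 0 6" --pt "1.2 -16 8 -15.5 0 0 8"

```text
clock: 4.65
position: [0.4969, -0.108, 0.1808]
tool_rot: [3.141, -0.001, -0.141]
force: [0.7, -0.9, -0.5]
grip_width: 0.0175
finger_force: 27.4
```

```bash
python3 - <<'E'
from h import *
from workcell import bot
s=bot.observe();print(np.round(s["qpos"],2))
g=dict(np.load("top0.npz"));a=np.radians(-8.2);ex=np.array([np.cos(a),np.sin(a)]);ey=np.array([-ex[1],ex[0]])
n=np.array([.466,-.3247])
def L(px,z):
    p=ray(g,px,z)[:2]-n;return (p@ex).round(4),(p@ey).round(4)
for c,z in[((480,182),.212),((690,205),.212),((437,515),.038),((610,557),.038),((478,325),.038),((630,348),.038),((448,500),.038),((603,528),.038)]:print(c,L(np.array(c)/2.8+[200,120],z))
s=bot.observe()
go(s,n.tolist()+[.18],(180,0,-8.2))
go(s,(n-.09*ex).tolist()+[.2],(180,0,-8.2))
E
```

```text
[ 0.25  0.41 -0.19  1.95  0.11  0.79 -1.72]
(480, 182) (np.float64(0.0852), np.float64(0.0768))
(690, 205) (np.float64(0.0925), np.float64(-0.0323))
(437, 515) (np.float64(-0.0891), np.float64(0.0543))
(610, 557) (np.float64(-0.0961), np.float64(-0.0561))
(478, 325) (np.float64(0.0326), np.float64(0.0482))
(630, 348) (np.float64(0.035), np.float64(-0.0491))
(448, 500) (np.float64(-0.0788), np.float64(0.0491))
(603, 528) (np.float64(-0.0793), np.float64(-0.0491))
shift cm [-1.000e-02  2.189e+01  8.000e-02] turn [ 0.01 -0.08  0.1 ]
shift cm [-9.01 21.88 -1.93] turn [ 0.01 -0.08  0.1 ]
```

servo_tool --pt "1.2 -0.5 0.5 -0.5 0 0 -8.5" --pt "1.2 -1.5 1 -1 0 0 -17" --pt "1.2 -2.5 2 -1.5 0 0 -25.5" --pt "1.2 -3.5 3 -2 0 0 -34" --pt "1.2 -4.5 4 -2 0 0 -42.5" --pt "1.2 -5.5 5 -2 0 0 -51" --pt "1.2 -6.5 6 -2 0 0 -59.5" --pt "1.2 -7.5 7 -2 0 0 -68" --pt "1.2 -8 8 -2 0 0 -76.5" --pt "1.2 -8 9 -2 0 0 -85"

```text
clock: 5.65
position: [0.406, -0.1859, 0.2004]
tool_rot: [3.141, 0.001, 1.349]
force: [1.0, 0.4, -0.2]
grip_width: 0.0174
finger_force: 27.3
```

```bash
python3 - <<'E'
from h import *
from workcell import bot
s=bot.observe();print(np.round(s["qpos"],2))
go(s,(.466,-.3247,.18),(180,0,171.8))
E
```

```text
[ 0.72  0.32 -0.51  2.06  0.22  0.81 -0.14]
shift cm [-12.22   8.9    2.06] turn [-2.000e-02  9.000e-02 -9.449e+01]
```

servo_tool --pt "1.2 -1 1 0 0 0 -8.5" --pt "1.2 -2.5 2 0 0 0 -17" --pt "1.2 -4 3 0 0 0 -25.5" --pt "1.2 -5.5 4 0 0 0 -34" --pt "1.2 -7 5 0 0 0 -42.5" --pt "1.2 -8.5 6 0 0 0 -51" --pt "1.2 -10 7 0 0 0 -59.5" --pt "1.2 -11 8 0 0 0 -68" --pt "1.2 -12 8.7 0.5 0 0 -76.5" --pt "1.2 -12.2 8.9 1 0 0 -85"

```text
clock: 6.65
position: [0.4661, -0.3258, 0.1902]
tool_rot: [-3.14, 0.001, 2.832]
force: [0.1, 0.2, -1.0]
grip_width: 0.0175
finger_force: 27.3
```

servo_tool --pt "1.2 0 0 0.5 0 0 -5" --pt "1.2 0 0 1 0 0 -9.5" --pt "1.2 0 0 1 0 0 -9.5" --pt "1.2 0 0 1 0 0 -9.5"

```text
clock: 7.05
position: [0.4659, -0.3245, 0.1801]
tool_rot: [-3.141, 0.0, 2.99]
force: [0.4, 0.9, -0.6]
grip_width: 0.0178
finger_force: 27.3
```

```bash
python3 - <<'E'
from h import *
from workcell import bot
s=bot.observe();print(s["position"],s["tool_rot"],np.round(s["qpos"],2))
g=bot.grab_frame("wrist")
np.savez("w2.npz",pos=s["position"],rot=s["tool_rot"],**g)
c=g["frame"][150:410,190:450];cv2.imwrite("pics/w2.png",cv2.resize(c,None,fx=2.3,fy=2.3,interpolation=cv2.INTER_CUBIC))
E
```

```text
[ 0.46589179 -0.32447658  0.18006314] [-3.14092022e+00  2.81973603e-04  2.99012486e+00] [ 1.07  0.61 -0.81  1.78  0.52  0.99  1.47]
```

View pics/w2.png

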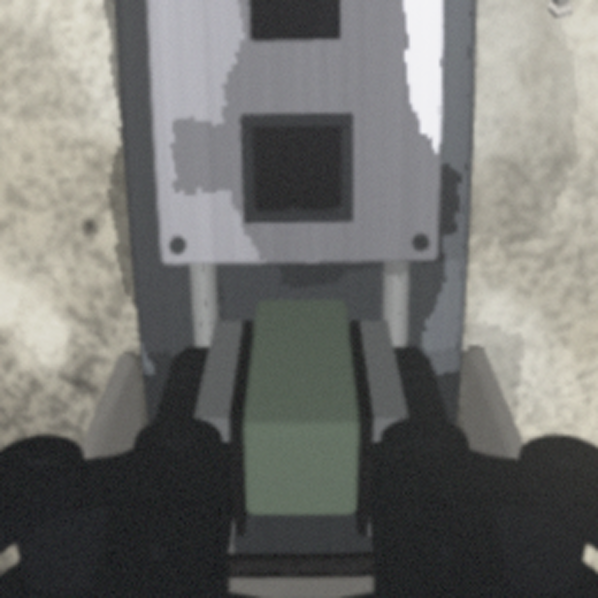

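The close view shows the nest rim's corners at crop (243,115), (352,115), (352,220) and (243,220). The blank is held straight, with its lower rear edge at crop y=300, x 258 to 348.

```bash
python3 - <<'E'
from h import *
from workcell import bot
g=dict(np.load("w2.npz"));U=lambda p:np.array(p)/2.3+[190,150]-.3
P=np.array([wray(g,U(p),.042) for p in[(243,115),(352,115),(352,220),(243,220)]]);n=P.mean(0)
print(P.round(4),n.round(4),np.linalg.norm(np.diff(P,axis=0),axis=1))
an=lambda d:np.degrees(np.arctan2(d[1],d[0]))
print("nest yaw",an(P[3]-P[0]),an(P[2]-P[1]),an(P[0]-P[1])+90,an(P[3]-P[2])+90)
D=[wray(g,U(p),.038) for p in[(162,263),(438,263)]];print("deck edge",np.round(D,4),an(D[0]-D[1])-90)
B=np.array([wray(g,U(p),.165) for p in[(258,300),(348,300)]]);T=np.array([wray(g,U(p),.213) for p in[(245,420),(358,420)]])
print("bottom edge",B.round(4),an(B[0]-B[1])-90,np.linalg.norm(B[0]-B[1]),"top",T.round(4),np.linalg.norm(T[0]-T[1]))
ex=Ro.from_euler("xyz",g["rot"]).as_matrix()[:,0];
bc=B.mean(0)+ .009*-ex; tc=T.mean(0)-.009*ex
print("blank foot ctr",bc.round(4),"top",tc.round(4),"tcp",g["pos"])
s=bot.observe();p=n+(s["position"]-bc);go(s,(p[0],p[1],.0555),(180,0,171.8))
E
```

```text
[[ 0.4432 -0.3411  0.042 ]
 [ 0.4488 -0.305   0.042 ]
 [ 0.4854 -0.3101  0.042 ]
 [ 0.4797 -0.3473  0.042 ]] [ 0.4643 -0.3259  0.042 ] [0.0364477  0.03695388 0.03772086]
nest yaw -9.797599856962899 -7.82411459047357 -8.74901361021189 -8.719081160903059
deck edge [[ 0.4926 -0.3797  0.038 ]
 [ 0.5076 -0.2815  0.038 ]] -188.71423127275872
bottom edge [[ 0.4579 -0.3323  0.165 ]
 [ 0.4607 -0.3144  0.165 ]] -188.72449474196463 0.018081555631090936 top [[ 0.4566 -0.3317  0.213 ]
 [ 0.4592 -0.3151  0.213 ]] 0.01685833338199848
blank foot ctr [ 0.4682 -0.3247  0.165 ] top [ 0.4668 -0.3247  0.213 ] tcp [ 0.46589179 -0.32447658  0.18006314]
shift cm [ 0.38 -0.17 12.46] turn [-0.04  0.03 -0.47]
```

servo_tool --pt "1.2 0.2 -0.05 1.5 0 0 0" --pt "1.2 0.35 -0.12 3.5 0 0 0" --pt "1.2 0.35 -0.12 6 0 0 0" --pt "1.2 0.35 -0.12 8.5 0 0 0" --pt "1.2 0.35 -0.12 10.5 0 0 0" --pt "1.2 0.35 -0.12 11.5 0 0 0" --pt "1.2 0.35 -0.12 12 0 0 0" --pt "1.2 0.35 -0.12 12.2 0 0 0" --pt "1.2 0.35 -0.12 12.3 0 0 0"

```text
clock: 8.0
position: [0.4626, -0.3251, 0.0568]
tool_rot: [-3.141, 0.001, 2.993]
force: [0.4, -0.7, -0.9]
grip_width: 0.0179
finger_force: 27.3
```

servo_tool --pt "1.2 0 0 0.1 0 0 0" --pt "1.2 0 0 0.2 0 0 0" --pt "1.2 0 0 0.3 0 0 0" --pt "1.2 0 0 0.3 0 0 0"

```text
clock: 8.4
position: [0.4622, -0.325, 0.0533]
tool_rot: [-3.142, 0.0, 2.993]
force: [0.8, -0.4, -0.5]
grip_width: 0.0177
finger_force: 27.3
```

servo_tool --pt "1.2 0 0 0.05 0 0 0" --pt "1.2 0 0 0.1 0 0 0" --pt "1.2 0 0 0.1 0 0 0"

```text
clock: 8.7
position: [0.4629, -0.3251, 0.0531]
tool_rot: [-3.141, 0.001, 2.993]
force: [-1.0, 1.1, 12.6]
grip_width: 0.0177
finger_force: 29.3
```

servo_tool --pt "1.8 0 0 -0.05 0 0 0" --pt "2.1 0 0 -0.05 0 0 0" --pt "2.5 0 0 -0.05 0 0 0" --pt "3.2 0 0 -0.05 0 0 0" --pt "4 0 0 -0.05 0 0 0" --pt "4 0 0 -0.05 0 0 0"

```text
clock: 9.3
position: [0.4623, -0.3249, 0.0527]
tool_rot: [3.142, -0.0, 2.993]
force: [-0.2, -0.4, 0.3]
grip_width: 0.0401
finger_force: 0.0
```

servo_tool --pt "4 0 0 -0.8 0 0 0" --pt "4 0 0 -2.5 0 0 0" --pt "4 0 0 -5 0 0 0" --pt "4 0 0 -8 0 0 0" --pt "4 0.5 0 -10.5 0 0 0" --pt "4 2 0 -12.5 0 0 0" --pt "4 4.5 0 -13.5 0 0 0" --pt "4 6.5 0 -13.5 0 0 0" --pt "4 7.5 0 -13.5 0 0 0" --pt "4 7.5 0 -13.5 0 0 0"

```text
clock: 10.3
position: [0.3874, -0.3141, 0.1886]
tool_rot: [-3.141, 0.0, 2.992]
force: [0.4, -0.1, 0.2]
grip_width: 0.0402
finger_force: 0.0
```

```bash
python3 - <<'E'
from h import *
from workcell import bot
s=bot.observe();print(s["position"],s["tool_rot"],np.round(s["qpos"],2))
g=bot.grab_frame("wrist");t=bot.grab_frame("top")
np.savez("w3.npz",pos=s["position"],rot=s["tool_rot"],**g)
c=cv2.resize(g["frame"][100:400,170:470],(600,600));d=cv2.resize(t["frame"][190:330,340:440],(200,280));c[:280,:200]=d
cv2.imwrite("pics/w3.png",c)
E
```

```text
[ 0.38737561 -0.31413159  0.18860933] [-3.14051169e+00  3.63385996e-05  2.99198510e+00] [ 1.21  0.5  -0.86  1.94  0.47  0.92  1.53]
```

View pics/w3.png

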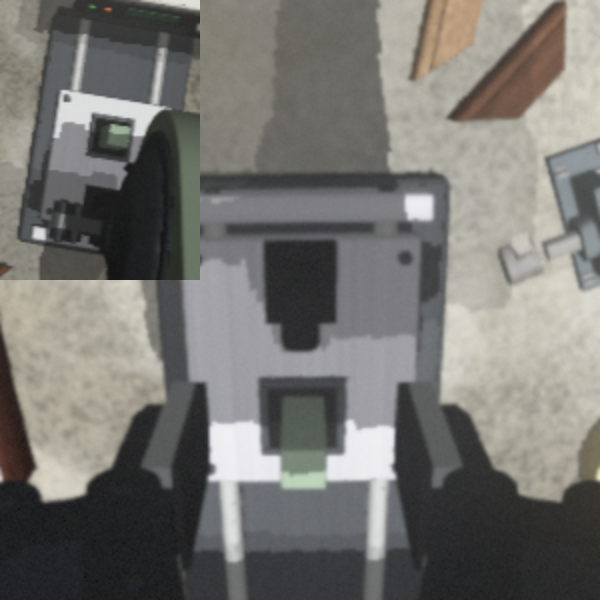

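The blank stands square in the nest, with its foot inside the rim. The handle blade is at (300,335) in this crop. Next I close the fingers, lean the tool and go behind the handle.

```bash
cat >> h.py <<'E'
ang=np.radians(-8.6);EX=np.array([np.cos(ang),np.sin(ang),0]);EY=np.array([-EX[1],EX[0],0]);NEST=np.array([.4645,-.3255,0])
def st(s):
    p=s["position"]-NEST;f=np.array(s["force"])
    print("eng x,y,z mm",(p@EX*1e3).round(1),(p@EY*1e3).round(1),(p[2]*1e3).round(1),"F",(f@EX).round(1),(f@EY).round(1),f[2].round(1),"lean",np.degrees(np.arcsin(Ro.from_euler("xyz",s["tool_rot"]).as_matrix()[:,2]@EX)).round(1),"q",np.round(s["qpos"],2),"clk",s["clock"])
def goe(s,x,y,z,lean):
    z_=np.array([0,0,-1.])*np.cos(lean:=np.radians(lean))+EX*np.sin(lean);y_=EY;R=np.c_[np.cross(y_,z_),y_,z_]
    go(s,NEST+EX*x+EY*y+[0,0,z],Ro.from_matrix(R).as_euler("xyz",degrees=True))
E
python3 - <<'E'
from h import *
from workcell import bot
s=bot.observe();st(s);goe(s,-.095,0,.15,42);goe(s,-.095,0,.15,0)
E
```

```text
eng x,y,z mm -76.5 0.1 188.2 F -0.6 -0.4 -0.7 lean 0.0 q [ 1.2   0.5  -0.86  1.94  0.47  0.92  1.53] clk 10.4
shift cm [ 1.85 -0.01  3.82] turn [ 2.000e-02 -4.196e+01  7.000e-02]
shift cm [ 1.85 -0.01  3.82] turn [-0.01  0.04  0.07]
```

servo_tool --pt "3 1 0 0 0 -5 0" --pt "2 1.9 0 0 0 -12 0" --pt "1 1.9 0 0 0 -20 0" --pt "0 1.9 0 0 0 -28 0" --pt "0 1.9 0 0 0 -35 0" --pt "0 1.9 0 1 0 -42 0" --pt "0 1.9 0 2 0 -42 0" --pt "0 1.9 0 2 0 -42 0"

```text
clock: 11.2
position: [0.3563, -0.309, 0.1609]
tool_rot: [-3.141, 0.541, 3.002]
force: [-0.6, -0.1, -1.1]
grip_width: -0.0003
finger_force: 0.0
```

```bash
python3 - <<'E'
from h import *
from workcell import bot
s=bot.observe();st(s);goe(s,-.097,0,.060,42);goe(s,-.097,0,.060,35)
E
```

```text
eng x,y,z mm -109.5 0.2 160.9 F -0.6 -0.2 -1.1 lean 31.0 q [ 1.79  0.58 -1.24  2.36  1.26  0.25  0.99] clk 11.2
shift cm [ 4.13 -0.03  9.29] turn [  0.34 -11.02   0.48]
shift cm [ 4.13 -0.03  9.29] turn [ 0.31 -4.02  0.49]
```

```bash
python3 - <<'E'
from h import *
from workcell import bot
s=bot.observe();goe(s,-.1,0,.12,25);goe(s,-.1,0,.062,25)
E
```

```text
shift cm [ 1.3  -0.03  4.  ] turn [0.26 5.98 0.52]
shift cm [ 4.28 -0.02  8.97] turn [0.26 5.98 0.52]
```

servo_tool --pt "0 0.4 0 1.3 0.2 3 0.4" --pt "0 0.9 0 2.7 0.2 6 0.5" --pt "0 1.5 0 4.2 0.2 6 0.5" --pt "0 2.5 0 6 0.2 6 0.5" --pt "0 3.5 0 7.6 0.2 6 0.5" --pt "0 4.2 0 8.8 0.2 6 0.5" --pt "0 4.3 0 9 0.2 6 0.5" --pt "0 4.3 0 9 0.2 6 0.5"

```text
clock: 12.0
position: [0.3651, -0.3094, 0.0612]
tool_rot: [3.138, 0.434, 2.991]
force: [-0.0, 0.3, -0.1]
grip_width: 0.0001
finger_force: 0.0
```

```bash
python3 - <<'E'
from h import *
from workcell import bot
s=bot.observe();st(s);goe(s,-.086,0,.062,25);goe(s,-.076,0,.062,25)
E
```

```text
eng x,y,z mm -100.6 1.0 61.2 F -0.1 0.3 -0.1 lean 24.9 q [ 1.54  0.78 -1.04  2.35  1.75  0.4   0.52] clk 12.0
shift cm [-1.36 -0.1   0.55] turn [ 0.17 -0.13 -0.01]
shift cm [-2.27 -0.11  0.97] turn [ 0.17 -0.13 -0.01]
```

servo_tool --pt "0 -0.3 0 0.13 0 0 0" --pt "0 -0.6 -0.1 0.26 0 0 0" --pt "0 -0.9 -0.1 0.4 0 0 0" --pt "0 -1.1 -0.1 0.49 0 0 0" --pt "0 -1.3 -0.1 0.57 0 0 0"

```text
clock: 12.5
position: [0.3785, -0.313, 0.0618]
tool_rot: [3.141, 0.434, 2.992]
force: [0.8, -0.4, 0.2]
grip_width: -0.0003
finger_force: 0.0
```

servo_tool --pt "0 -0.1 0 0.04 0 0 0" --pt "0 -0.2 0 0.09 0 0 0" --pt "0 -0.3 0 0.13 0 0 0" --pt "0 -0.4 0 0.18 0 0 0"

```text
clock: 12.9
position: [0.3826, -0.3135, 0.0616]
tool_rot: [3.14, 0.434, 2.991]
force: [0.3, 0.1, 0.1]
grip_width: 0.0
finger_force: 0.0
```

servo_tool --pt "0 -0.1 0 0.04 0 0 0" --pt "0 -0.2 0 0.09 0 0 0" --pt "0 -0.3 0 0.13 0 0 0" --pt "0 -0.4 0 0.18 0 0 0"

```text
clock: 13.3
position: [0.386, -0.314, 0.0613]
tool_rot: [3.14, 0.432, 2.991]
force: [-13.9, 2.6, 8.4]
grip_width: 0.0003
finger_force: 7.1
```

servo_tool --pt "0 -0.1 0 0.04 0 0 0" --pt "0 -0.2 0 0.09 0 0 0" --pt "0 -0.3 0 0.13 0 0 0"

```text
clock: 13.6
position: [0.3874, -0.3142, 0.0607]
tool_rot: [3.141, 0.429, 2.99]
force: [-33.6, 6.2, 22.2]
grip_width: -0.0001
finger_force: 17.0
```

```bash
python3 - <<'E'
from h import *
from workcell import bot
s=bot.observe();st(s);print(s["moment"])
g=bot.grab_frame("wrist");t=bot.grab_frame("scene")
c=g["frame"][150:480,170:470];d=cv2.resize(t["frame"][200:300,320:450],None,fx=3,fy=3,interpolation=cv2.INTER_CUBIC)
o=np.zeros((600,800,3),np.uint8);o[:330,:300]=c;o[:300,300:690]=d
cv2.imwrite("pics/w4.png",o[:330,:690])
E
```

```text
eng x,y,z mm -77.9 -0.4 60.7 F -34.1 1.1 22.2 lean 24.6 q [ 1.48  0.78 -1.02  2.3   1.7   0.4   0.55] clk 13.6
[0.89580745 4.70875935 0.12018277]
```

View pics/w4.png

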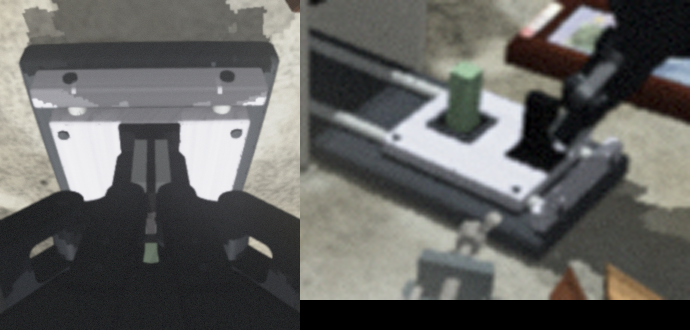

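The blade is at (540,120) in the scene crop, with the fingertips against its front face and the blank still standing. The upward force looks like friction from the tip sinking, so I raise the tip a little.

servo_tool --pt "0 -0.03 0 -0.07 0 0 0" --pt "0 -0.06 0 -0.14 0 0 0" --pt "0 -0.06 0 -0.14 0 0 0"

```text
clock: 14.0
position: [0.3869, -0.3142, 0.0616]
tool_rot: [3.14, 0.428, 2.989]
force: [-17.0, 2.9, -7.6]
grip_width: -0.0002
finger_force: 8.7
```

servo_tool --pt "0 -0.1 0 0.02 0 0 0" --pt "0 -0.2 0 0.04 0 0 0"

```text
clock: 14.2
position: [0.3875, -0.3143, 0.0614]
tool_rot: [3.14, 0.426, 2.988]
force: [-33.6, 5.5, 2.1]
grip_width: -0.0004
finger_force: 17.0
```

```bash
python3 - <<'E'
from h import *
from workcell import bot
s=bot.observe();st(s)
t=bot.grab_frame("top");np.savez("top1.npz",**t)
a=np.load("top0.npz")["frame"];b=t["frame"]
print(cv2.absdiff(a,b)[225:255,365:385].mean())
for (x0,x1,y0,y1) in[(366,384,226,246),(405,430,232,250),(383,408,205,230)]:
    A=cv2.cvtColor(a[y0:y1,x0:x1],6).astype(np.float64);B=cv2.cvtColor(b[y0:y1,x0:x1],6).astype(np.float64)
    print(cv2.phaseCorrelate(A,B,cv2.createHanningWindow(A.shape[::-1],cv2.CV_64F)))
o=np.hstack([cv2.resize(i[200:330,340:440],None,fx=4,fy=4,interpolation=cv2.INTER_CUBIC) for i in(a,b)])
cv2.imwrite("pics/cmp.png",o)
E
```

```text
eng x,y,z mm -77.8 -0.4 61.4 F -34.0 0.4 2.1 lean 24.4 q [ 1.48  0.78 -1.01  2.3   1.68  0.4   0.56] clk 14.2
14.775555555555556
((0.2733748196402246, -1.4143470279082244), 0.7903200011193772)
((1.0610897516544036, -1.5174525275786657), 1.0122983210884968)
((0.5667262847135053, 0.38232159918178077), 0.9932979858683746)
```

View pics/cmp.png

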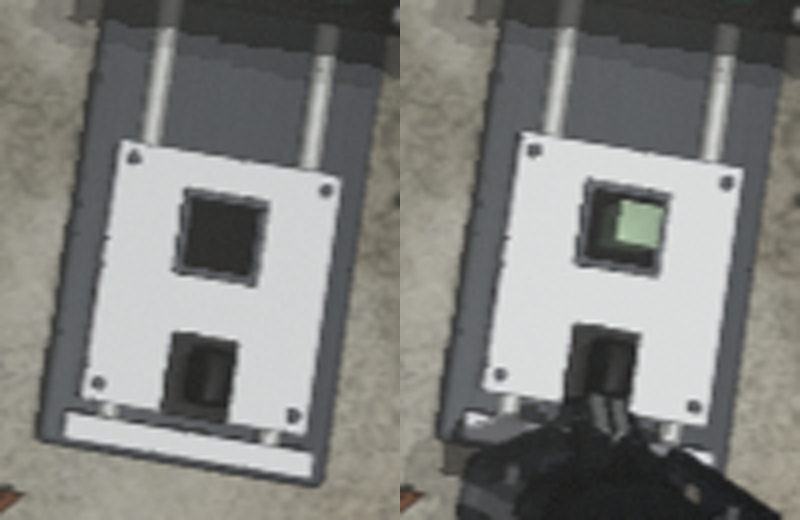

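The right half shows the carriage has moved about 2 px (3 mm) forward of its parked place, and the blank stands. I hold still to see whether the force eases.

servo_tool --pt "0 0 0 0 0 0 0" --pt "0 0 0 0 0 0 0" --pt "0 0 0 0 0 0 0" --pt "0 0 0 0 0 0 0"

```text
clock: 14.65
position: [0.3874, -0.3143, 0.0614]
tool_rot: [3.14, 0.426, 2.988]
force: [-29.8, 5.2, -0.7]
grip_width: 0.0003
finger_force: 15.0
```

servo_tool --pt "0 -0.1 0 0.03 0 0 0" --pt "0 -0.2 0 0.06 0 0 0" --pt "0 -0.2 0 0.06 0 0 0"

```text
clock: 14.95
position: [0.3926, -0.315, 0.0632]
tool_rot: [3.14, 0.431, 2.99]
force: [-4.0, -0.0, -2.6]
grip_width: 0.0002
finger_force: 2.2
```

It has come loose. I push on slowly.

servo_tool --pt "0 -0.1 0 0.04 0 0 0" --pt "0 -0.2 0 0.08 0 0 0" --pt "0 -0.3 0 0.13 0 0 0" --pt "0 -0.4 0 0.17 0 0 0" --pt "0 -0.5 0 0.22 0 0 0" --pt "0 -0.6 0 0.26 0 0 0" --pt "0 -0.7 0 0.31 0 0 0" --pt "0 -0.8 0 0.36 0 0 0" --pt "0 -0.9 0 0.4 0 0 0" --pt "0 -1 0 0.45 0 0 0"

```text
clock: 15.95
position: [0.4051, -0.3168, 0.0642]
tool_rot: [3.14, 0.434, 2.992]
force: [-1.9, 0.8, 0.4]
grip_width: -0.0
finger_force: 1.3
```

```bash
python3 - <<'E'
from h import *
from workcell import bot
s=bot.observe();st(s);goe(s,-.03,0,.062,30);goe(s,0.02,0,.060,36)
E
```

```text
eng x,y,z mm -60.1 -0.3 64.2 F -2.0 0.5 0.4 lean 24.9 q [ 1.45  0.78 -1.01  2.27  1.65  0.4   0.58] clk 15.95
shift cm [-2.64  0.03  1.47] turn [ 0.09 -5.15  0.  ]
shift cm [-7.09  0.03  3.75] turn [  0.09 -11.15  -0.  ]
```

servo_tool --pt "0 -0.15 0 0.07 0 -0.3 0" --pt "0 -0.35 0 0.17 0 -0.8 0" --pt "0 -0.6 0 0.3 0 -1.3 0" --pt "0 -0.9 0 0.46 0 -2 0" --pt "0 -1.2 0 0.64 0 -2.6 0" --pt "0 -1.5 0 0.8 0 -3.2 0" --pt "0 -1.8 0 0.98 0 -3.8 0" --pt "0 -2.1 0 1.15 0 -4.3 0" --pt "0 -2.4 0 1.32 0 -4.8 0" --pt "0 -2.65 0 1.47 0 -5.1 0"

```text
clock: 16.95
position: [0.4351, -0.3214, 0.0619]
tool_rot: [3.14, 0.523, 2.991]
force: [-2.6, 0.6, 1.4]
grip_width: -0.0002
finger_force: 1.5
```

```bash
python3 - <<'E'
from h import *
from workcell import bot
s=bot.observe();st(s);goe(s,0.0,0,.060,36);goe(s,0.04,0,.060,42)
E
```

```text
eng x,y,z mm -29.7 -0.4 61.9 F -2.6 0.2 1.4 lean 30.0 q [ 1.49  0.88 -1.08  2.26  1.88  0.46  0.41] clk 16.95
shift cm [-2.48  0.04  1.65] turn [ 0.08 -6.02 -0.02]
shift cm [-5.94  0.03  3.65] turn [  0.08 -12.02  -0.03]
```

servo_tool --pt "0 -0.25 0 0.17 0 -0.6 0" --pt "0 -0.5 0 0.33 0 -1.2 0" --pt "0 -0.75 0 0.5 0 -1.8 0" --pt "0 -1 0 0.66 0 -2.4 0" --pt "0 -1.25 0 0.83 0 -3 0" --pt "0 -1.5 0 1 0 -3.6 0" --pt "0 -1.75 0 1.16 0 -4.2 0" --pt "0 -2 0 1.33 0 -4.8 0" --pt "0 -2.25 0 1.5 0 -5.4 0" --pt "0 -2.5 0.03 1.65 0 -6 0"

```text
clock: 17.95
position: [0.4646, -0.3257, 0.0601]
tool_rot: [3.14, 0.628, 2.991]
force: [-2.6, -0.3, 1.3]
grip_width: -0.0002
finger_force: 1.5
```

```bash
python3 - <<'E'
from h import *
from workcell import bot
s=bot.observe();st(s);goe(s,0.03,0,.060,42);goe(s,0.05,0,.060,42)
E
```

```text
eng x,y,z mm 0.2 -0.2 60.1 F -2.5 -0.7 1.3 lean 36.0 q [ 1.53  1.   -1.17  2.26  2.09  0.55  0.3 ] clk 17.95
shift cm [-2.4   0.02  1.76] turn [ 0.06 -6.   -0.03]
shift cm [-4.02  0.02  2.94] turn [ 0.06 -6.   -0.03]
```

servo_tool --pt "0 -0.24 0 0.18 0 -0.6 0" --pt "0 -0.48 0 0.35 0 -1.2 0" --pt "0 -0.72 0 0.53 0 -1.8 0" --pt "0 -0.96 0 0.7 0 -2.4 0" --pt "0 -1.2 0 0.88 0 -3 0" --pt "0 -1.44 0 1.06 0 -3.6 0" --pt "0 -1.68 0 1.23 0 -4.2 0" --pt "0 -1.92 0 1.41 0 -4.8 0" --pt "0 -2.16 0 1.58 0 -5.4 0" --pt "0 -2.4 0 1.76 0 -6 0"

```text
clock: 18.95
position: [0.4941, -0.3299, 0.06]
tool_rot: [3.14, 0.733, 2.991]
force: [-2.6, 1.0, -1.4]
grip_width: 0.0002
finger_force: 1.5
```

```bash
python3 - <<'E'
from h import *
from workcell import bot
s=bot.observe();st(s);goe(s,0.05,0,.060,42);goe(s,0.06,0,.060,42)
E
```

```text
eng x,y,z mm 29.9 0.1 60.0 F -2.7 0.6 -1.4 lean 42.0 q [ 1.56  1.12 -1.23  2.25  2.26  0.62  0.24] clk 18.95
shift cm [-1.49 -0.01  1.34] turn [ 0.09 -0.   -0.02]
shift cm [-2.24 -0.01  2.01] turn [ 0.09 -0.   -0.02]
```

servo_tool --pt "0 -0.18 0 0.16 0 0 0" --pt "0 -0.36 0 0.32 0 0 0" --pt "0 -0.54 0 0.48 0 0 0" --pt "0 -0.72 0 0.64 0 0 0" --pt "0 -0.9 0 0.8 0 0 0" --pt "0 -1.08 0 0.97 0 0 0" --pt "0 -1.26 0 1.13 0 0 0" --pt "0 -1.42 0 1.28 0 0 0" --pt "0 -1.55 0 1.4 0 0 0" --pt "0 -1.64 0 1.48 0 0 0"

```text
clock: 19.95
position: [0.516, -0.3331, 0.0601]
tool_rot: [3.14, 0.732, 2.991]
force: [-2.3, 2.6, 0.1]
grip_width: 0.0003
finger_force: 1.3
```

servo_tool --pt "0 -0.07 0 0.06 0 0 0" --pt "0 -0.15 0 0.13 0 0 0" --pt "0 -0.22 0 0.2 0 0 0"

```text
clock: 20.25
position: [0.5187, -0.3337, 0.06]
tool_rot: [3.14, 0.732, 2.991]
force: [-2.0, 2.0, 0.5]
grip_width: 0.0001
finger_force: 1.3
```

servo_tool --pt "0 -0.07 0 0.06 0 0 0" --pt "0 -0.15 0 0.13 0 0 0" --pt "0 -0.22 0 0.2 0 0 0"

```text
clock: 20.55
position: [0.5217, -0.3342, 0.06]
tool_rot: [3.14, 0.732, 2.991]
force: [-1.7, 2.0, 1.4]
grip_width: -0.0002
finger_force: 1.3
```

servo_tool --pt "0 -0.07 0 0.06 0 0 0" --pt "0 -0.15 0 0.13 0 0 0" --pt "0 -0.22 0 0.2 0 0 0"

```text
clock: 20.85
position: [0.5246, -0.3346, 0.06]
tool_rot: [3.14, 0.732, 2.991]
force: [-3.3, 2.4, 2.4]
grip_width: -0.0001
finger_force: 1.3
```

servo_tool --pt "0 -0.07 0 0.06 0 0 0" --pt "0 -0.15 0 0.13 0 0 0" --pt "0 -0.22 0 0.2 0 0 0"

```text
clock: 21.15
position: [0.5276, -0.335, 0.0599]
tool_rot: [3.14, 0.732, 2.991]
force: [-2.9, 1.7, 1.0]
grip_width: -0.0003
finger_force: 1.3
```

servo_tool --pt "0 -0.07 0 0.06 0 0 0" --pt "0 -0.15 0 0.13 0 0 0" --pt "0 -0.22 0 0.2 0 0 0"

```text
clock: 21.45
position: [0.5305, -0.3355, 0.0599]
tool_rot: [3.14, 0.732, 2.991]
force: [-2.4, 2.1, 1.3]
grip_width: -0.0
finger_force: 1.3
```

servo_tool --pt "0 -0.07 0 0.06 0 0 0" --pt "0 -0.15 0 0.13 0 0 0" --pt "0 -0.22 0 0.2 0 0 0"

```text
clock: 21.75
position: [0.5334, -0.3359, 0.0599]
tool_rot: [3.14, 0.732, 2.991]
force: [-2.6, 1.9, 1.3]
grip_width: 0.0003
finger_force: 1.3
```

servo_tool --pt "0 -0.07 0 0.06 0 0 0" --pt "0 -0.15 0 0.13 0 0 0" --pt "0 -0.22 0 0.2 0 0 0"

```text
clock: 22.05
position: [0.5362, -0.3363, 0.0598]
tool_rot: [3.14, 0.732, 2.991]
force: [-9.2, 2.5, 5.2]
grip_width: -0.0002
finger_force: 4.7
```

servo_tool --pt "0 -0.04 0 0.03 0 0 0" --pt "0 -0.08 0 0.07 0 0 0" --pt "0 -0.08 0 0.07 0 0 0"

```text
clock: 22.35
position: [0.537, -0.3364, 0.0598]
tool_rot: [3.14, 0.732, 2.991]
force: [-11.6, 3.3, 6.7]
grip_width: 0.0001
finger_force: 5.3
```

The carriage is against the buffered stop at about 10 N. I back off gently.

servo_tool --pt "0 0.05 0 -0.05 0 0 0" --pt "0 0.12 0 -0.11 0 0 0" --pt "0 0.2 0 -0.18 0 0 0" --pt "0 0.5 0 -0.45 0 0 0" --pt "0 1.2 0 -1.1 0 0 0" --pt "0 2.2 0 -2 0 0 0" --pt "0 3.4 0 -3.1 0 0 0" --pt "0 4.5 0 -4 0 0 0" --pt "0 5.2 0 -4.7 0 0 0" --pt "0 5.2 0 -4.7 0 0 0"

```text
clock: 23.35
position: [0.4666, -0.3262, 0.0599]
tool_rot: [3.14, 0.731, 2.99]
force: [-0.1, -0.2, 1.0]
grip_width: -0.0003
finger_force: 0.0
```

```bash
python3 - <<'E'
from h import *
from workcell import bot
s=bot.observe();st(s)
a=bot.grab_frame("scene")["frame"];w=bot.grab_frame("wrist")["frame"];t=bot.grab_frame("top")["frame"]
o=np.zeros((600,800,3),np.uint8)
o[:300,:390]=cv2.resize(a[200:300,300:430],None,fx=3,fy=3,interpolation=2);o[:300,400:]=cv2.resize(w,(400,300));o[300:,:300]=cv2.resize(t[170:320,340:440],(300,300));o[300:,320:640]=cv2.resize(a[260:360,170:340],(320,300))
cv2.imwrite("pics/fin.png",o)
E
```

```text
eng x,y,z mm 2.2 -0.4 59.9 F -0.0 -0.2 1.0 lean 41.9 q [ 1.61  1.12 -1.23  2.3   2.28  0.63  0.23] clk 23.35
```

View pics/fin.png

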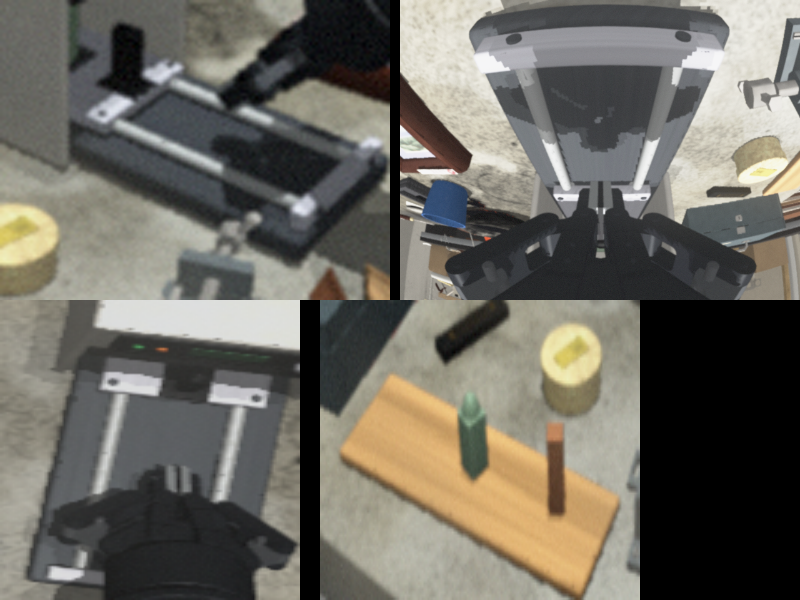

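The final picture shows the carriage in under the hood. The green blank stands upright beyond the handle at (75,30), the other two seals are still on the board, and the tool is clear.

```bash
python3 -c "
from workcell import bot
print(bot.job_done())"
```

```text
the job is handed in; nothing more can be done
None
```

The job is handed in at about 23 s on the robot's clock: the blank stands upright in the nest, the carriage broke free (at about 34 N, against the 10 to 18 N given) and was run in gently to the end stop (about 12 N on it), and the other two seals were not touched.

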